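# Set the limiter of a welding pedal and test its full stroke

### The arm

A 7-joint arm with a two-finger parallel gripper is mounted at the origin on a cart in front of the work surface, level with it; the furniture and walls round the work are solid. World frame = base frame: x ahead of the robot, y to its left, z up, the work surface at z = 0. Lengths are in m, angles in rad, forces in N, time in s.
With the tool pointing down it reaches from about 0.4 to 0.85 m from the base axis. Payload 4.5 kg.
Tool frame: the origin (TCP) lies at the very end of the fingers, on their centre line; the grasp point (between the pads) lies 19 mm behind it; z points along the fingers, y is the line along which they close (so a half turn about z gives the same grasp; the last joint's range is limited). The gripper opens to 88 mm and grips with 3 to 60 N. Pads are 18 mm wide; open, the fingers measure 123 mm over their backs; the gripper's body (75 mm by 187 mm) begins 45 mm behind the grasp point.
Start: joints at [-1.277, 0.689, -0.195, 1.565, 0.157, 0.902, -0.215], TCP at [0.161, 0.604, 0.239] pointing down, gripper open.
Joint ranges: [-3.01, 3.01], [-0.46, 2.08], [-1.47, 1.51], [0.13, 2.56], [-1, 4.14], [0.04, 2.09], [-2.66, 2.66]. Speed limits (rad/s): [2.57, 2.57, 3.14, 3.14, 3.14, 3.14, 3.14].

### API

Orientations are given as a unit quaternion [x, y, z, w].
In Python, from plant import r gives the robot as it stands. The module is installed in compiled form; this text tells all that it offers.
- The arm moves only by the shell command python3 -m pendant 'ROWS' [FORCE]. ROWS is JSON, one flat list of numbers, 7 for each row, row after row: the opening, from 0 (shut) to 1 (fully open), then the shift along the tool's x, y, z scaled (see below), then the turn, a rotation vector about the tool's x, y, z scaled (see below). A call has 1 to 12 rows; each row is the pose to reach, as a shift and turn from the pose commanded when the call began, along the tool's axes at that moment; what a row does not reach only later rows make up. The controller multiplies each number of a shift by 0.15 m and each number of a turn by pi/2 rad. A row lasts 1/10 s, in which the tool goes at most 50 mm and 8.59 degrees, less where a joint would pass 70% of its speed; a pose out of reach is approached as far as the arm can. A call with a number of a shift or a turn outside -1 to 1 is refused whole. A call with a gripper value outside its range is refused whole. The fingers move at their own pace and stop on an object; FORCE is the grip in N (left out, the last holds). Time passes only in rows, so rows that repeat a pose let the fingers close. It gives the time, the measured TCP pose, the force, the opening and the grip force at its end, in the units of the state.
- r.get_state(): the state, without advancing time (a new reading comes with each control period).
- r.snapshot(name): name is "scene" or "top"; returns a dict with "img" (400x640x3 uint8, red, green, blue), "mtx" (3x3 intrinsics, pixels), "cam_to_world" (4x4, takes a point from camera to world coordinates). Camera axes: x right, y up, looking along -z (the intrinsics and any distortion apply to the point x, -y, -z); pixel columns grow to the right and rows downward; lengths in m; the calibration is good to about 2 mm. A picture is of the moment at which its call begins. There is no depth.
- r.finish_job(): hands the job in; it is judged then, once.
The state is a dict: "clock": time; "q": joint angles; "qd": joint speeds; "joint_torque": joint torques, N m; "tool_pos": TCP position; "eef_rot": TCP orientation; "contact_force": force on the tool from outside, world axes, zero at the start; "moment": the same for the moment, N m; "opening": opening from 0.0 (shut) to 1.0 (fully open); "finger_force": force on a finger pad.
Only numpy, scipy, OpenCV 4.12 (cv2) and the standard library are available. Lean on these libraries where they do the work, as an engineer would, in place of code of your own. Each camera call takes 0.05 s, during which the arm holds its last target. There are 200 camera calls.

### The job

First slide the red limiter knob on the welding foot pedal along its track until its white line is level with the yellow pointer, and leave it there. Then press the pedal's tread firmly down by its rubber pad until it sits on the buffer underneath (its height is set differently each time, so feel for it), without stamping on it, keep it down for a second, and let it come all the way back up. Leave the tin, bolt, spanner and tube lying round the pedal where they are.

Things in the scene. Friction and masses are not known exactly. Their poses are not given: they have to be found in the camera images.
- pedal_unit: Fixed pedal unit: floor plate 250 x 220 mm, origin centre of its underside. x runs heel to toe (away from robot, yaw within 25 deg), y left. Right: hinged steel tread 84 mm wide, 203 long, centre line y = -45, between grey cheeks 31 mm high (48 at the hinge). Left: blue deck, x -105 to 105, y 22 to 106, top z = 30 mm; limiter track along x at y = 64.
- tread (a joint): Tread angle, rad: 0 up (toe raised 0.34), grows as pressed. Hinge along y at x -105, z 37 mm of pedal_unit. The spring takes 4 N at mid pad at first, up to 9 N lower down. The stroke ends on a hidden rubber buffer (gives about 8 N per mm) somewhere from 0.10 to 0.31 rad, set differently each time. Firmly home: 18 to 25 N of finger force on the pad; over 40 N is stamping.
- pad_top (a point): Centre of the upper face of the tread's black ribbed rubber pad (72 mm along the tread, 80 mm wide, 6 mm thick, near the toe), 158 mm from the hinge; x points to the toe along the tread, z is square to the pad, away from it.
- limiter (a joint): Position of the limiter knob along its track in m: 0 at the heel end, growing towards the toe (the unit's +x), 0.1 at the other end. It stays where it is left; moving it takes about 2 N.
- limiter_top (a point): Centre of the top of the red limiter knob, over the white line across it; axes as pedal_unit. Knob 20 mm (x) by 16 mm (y), top 37 mm above the deck (z = 67 mm); a black skirt 26 x 24 mm fills its lowest 5 mm. Apart from the low pointer nothing stands within 50 mm of it.
- pointer: Small fixed yellow clip, 10 mm wide, 3 mm high, on the outer (left) edge of the blue deck, its tip pointing at the track. Axes as pedal_unit: the knob's white line is level with it where both have the same x in the unit's frame. Set at a different place each time.
- paste_tin: Round tin with red lid, diameter 65, height 37 mm, standing beyond the toe; origin at the centre of its underside. To be left alone.
- bolt: Hexagon bolt, 19 x 67 x 17 mm, lying beyond the toe on the left. To be left alone.
- spanner: Spanner, 184 mm long, 8 mm thick, lying to the left of the pedal; origin at its middle. To be left alone.
- tube: Pale square tube offcut 20 x 110 x 20 mm, lying to the right of the pedal; origin at the centre of its underside. To be left alone.

How it is judged:
On the way, in this order (a step that is already met when the one before it is completed fails the run):
1. the limiter's white line is within 4 mm of the pointer and the tread is still up (x of limiter_top in the frame of pointer between -0.004 and 0.004 m and value of joint tread below 0.05 rad), for 0.2 s.
2. with the limiter still set, the tread is pressed home and held: the fingers press its pad with more than 14 N (more than the spring alone can take up) and it stands still (x of limiter_top in the frame of pointer between -0.004 and 0.004 m and contact force between the fingers and tread_pad above 14 N and value of joint tread above 0.08 rad and velocity of joint tread between -0.1 and 0.1 rad/s), for 0.5 s.
At the end, for the whole second after the job is handed in: The limiter's white line is within 4 mm of the yellow pointer along the track and the tread is back up (joint below 0.02 rad) and at rest (x of limiter_top in the frame of pointer between -0.004 and 0.004 m and value of joint tread below 0.02 rad and velocity of joint tread between -0.05 and 0.05 rad/s); the robot touches nothing.
It fails at once if the tread is stamped on: the fingers press its pad with more than 40 N (contact force between the fingers and tread_pad above 40 N).
It fails at once if the tin is moved more than 20 mm (distance of paste_tin from where it was at the start of the episode above 0.02 m).
It fails at once if the bolt is moved more than 20 mm (distance of bolt from where it was at the start of the episode above 0.02 m).
It fails at once if the spanner is moved more than 20 mm (distance of spanner from where it was at the start of the episode above 0.02 m).
It fails at once if the tube is moved more than 20 mm (distance of tube from where it was at the start of the episode above 0.02 m).
It also fails if it takes over 64 s, if anything falls off the work surface, if the arm or the gripper's body presses on something with over 40 N, if the wrist force passes 120 N, or if a joint passes its speed limit or range.

## Working session

There is one attempt and no reset: what is moved stays moved. The work goes in short steps, Python scripts to look and compute and a shell command to move; the robot and the scene stay as the last step left them, time stands still between calls to the robot, and variables do not carry over. Pictures are saved under pics/ and viewed, at most 10 in all, crops included, and the job is handed in when it is done.

```bash
mkdir -p pics; python3 - <<'E'
from plant import r
import cv2,numpy as np
for n in("scene","top"):
    s=r.snapshot(n); cv2.imwrite(f"pics/{n}0.png",s["img"][:,:,::-1]); np.savez(f"{n}0.npz",**s)
    print(n,s["mtx"].tolist(),np.round(s["cam_to_world"],3).tolist(),s.keys())
st=r.get_state();print(st)
E
```

```text
scene [[460.4931716479448, 0.0, 321.10983276311094], [0.0, 460.4931716479448, 199.8033336322306], [0.0, 0.0, 1.0]] [[0.808, 0.279, -0.519, 0.083], [-0.589, 0.406, -0.698, -0.54], [0.016, 0.87, 0.493, 0.595], [0.0, 0.0, 0.0, 1.0]] dict_keys(['img', 'mtx', 'cam_to_world'])
top [[438.92359860146496, 0.0, 320.73890296078025], [0.0, 438.92359860146496, 201.2140908884367], [0.0, 0.0, 1.0]] [[-0.028, 0.997, -0.071, 0.538], [-0.999, -0.031, -0.031, 0.14], [-0.033, 0.07, 0.997, 0.973], [0.0, 0.0, 0.0, 1.0]] dict_keys(['img', 'mtx', 'cam_to_world'])
{'clock': 0.1, 'q': array([-1.27720116,  0.68988578, -0.19449155,  1.56622115,  0.15732818,
        0.90250646, -0.21510099]), 'qd': array([-0.00039247, -0.0013682 , -0.00219993, -0.00376535,  0.00071592,
        0.00188384, -0.00017579]), 'joint_torque': array([-2.53496670e-03, -5.28500175e+01, -1.27143122e+00, -1.53836578e+01,
       -5.25906275e-02,  2.06554629e-03,  5.06752656e-05]), 'tool_pos': array([0.16047258, 0.60346992, 0.23800349]), 'eef_rot': array([ 1.29498603e-01,  9.91579270e-01, -8.14323388e-04, -2.54290520e-05]), 'contact_force': array([-0.13513382,  0.26770125,  0.21404458]), 'moment': array([-0.06367803,  0.01983499, -0.02349658]), 'finger_force': 0.0, 'opening': 1.0017215024773847}
```

View pics/top0.png

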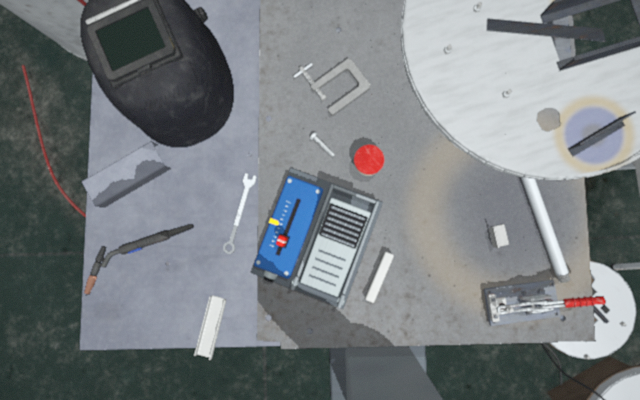

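View pics/scene0.png

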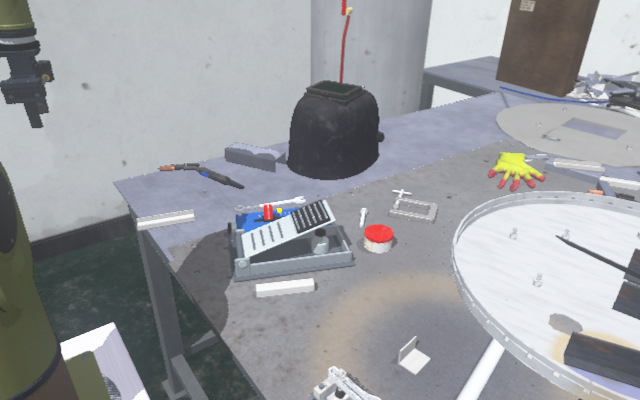

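The top view shows the blue deck around (290,225), the knob at (282,241), the pointer at (274,222) and the pad at about (343,225). The scene view confirms the tread is raised.

```bash
cat > h.py <<'E'
import cv2,numpy as np
def ray(s,px,z):
    px=np.atleast_2d(np.float64(px)); M=s["mtx"];T=s["cam_to_world"]
    d=np.c_[(px[:,0]-M[0,2])/M[0,0],-(px[:,1]-M[1,2])/M[1,1],-np.ones(len(px))]@T[:3,:3].T
    return T[:3,3]+d*((z-T[2,3])/d[:,2])[:,None]
def mask(img,lo,hi,roi):
    h=cv2.cvtColor(img,cv2.COLOR_RGB2HSV); m=cv2.inRange(h,lo,hi); k=np.zeros_like(m); x0,y0,x1,y1=roi; k[y0:y1,x0:x1]=255
    return m&k
def cen(m):
    y,x=np.nonzero(m); return np.array([x.mean(),y.mean()]),len(x)
def unit(s,roi=(240,160,335,300)):
    b=mask(s["img"],(95,120,60),(125,255,255),roi)
    b=cv2.morphologyEx(b,cv2.MORPH_CLOSE,np.ones((9,9)))
    c=max(cv2.findContours(b,0,1)[0],key=cv2.contourArea)[:,0]
    P=ray(s,c,.03)[:,:2]; (cx,cy),wh,a=R=cv2.minAreaRect((P*1000).astype(np.float32))
    B=cv2.boxPoints(R)/1000
    e=[B[1]-B[0],B[2]-B[1]]; v=max(e,key=np.linalg.norm); v=v/np.linalg.norm(v); v*=np.sign(v[0])
    c0=np.array([cx,cy])/1000; n=np.array([-v[1],v[0]])
    return c0-.064*n,v,n,wh
E
cat > m.py <<'E'
from h import *
import sys
s=dict(np.load(sys.argv[1]))
o,v,n,wh=unit(s); print("origin",o,"yaw",np.degrees(np.arctan2(v[1],v[0])),wh)
yl,k=cen(mask(s["img"],(22,120,120),(35,255,255),(255,190,330,290))); rd,k2=cen(mask(s["img"],(0,150,100),(8,255,255),(255,180,330,290))|mask(s["img"],(172,150,100),(180,255,255),(255,180,330,290)))
for nm,p,z,c in(("ptr",yl,.032,k),("knob",rd,.06,k2)):
    w=ray(s,p,z)[0,:2]; print(nm,p,c,w,"unit xy",(w-o)@v,(w-o)@n)
E
python3 m.py top0.npz
python3 - <<'E'
import cv2
i=cv2.imread("pics/top0.png")[160:310,240:400]
cv2.imwrite("pics/crop0.png",cv2.resize(i,None,fx=4,fy=4,interpolation=cv2.INTER_CUBIC)[:600])
E
```

```text
origin [0.52814773 0.18140254] yaw -22.43625 (84.63129425048828, 208.41790771484375)
ptr [273.15  221.225] 40 [0.56498696 0.27282001] unit xy -0.0008392843505696038 0.09855748556372863
knob [281.71641791 240.23880597] 67 [0.52415888 0.25180985] unit xy -0.030558232921445154 0.06355544931852262
```

View pics/crop0.png

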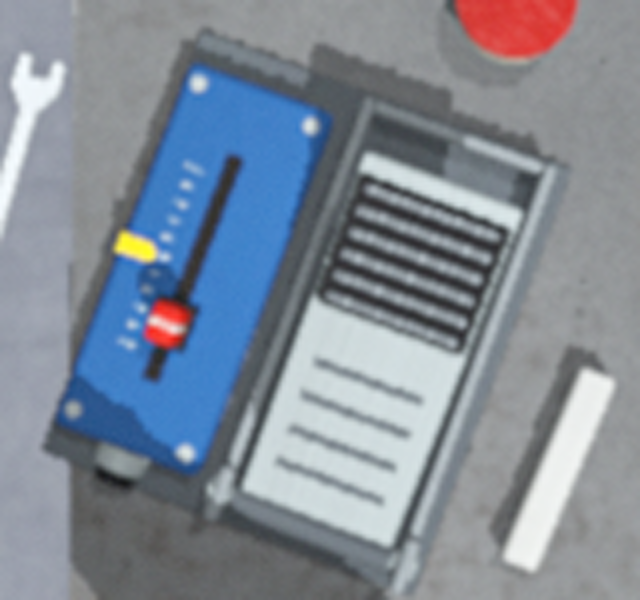

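The crop agrees with the measurement: the knob line is about 30 mm short of the pointer on the heel side. I'll grip the knob along the track (tool y along the unit's x).

```bash
cat > g.py <<'E'
import sys,numpy as np
from scipy.spatial.transform import Rotation as R
from plant import r
O=np.array([.5281,.1814]);yaw=np.radians(-22.44);V=np.array([np.cos(yaw),np.sin(yaw)]);N=np.array([-V[1],V[0]])
def go(ux,uy,z):
    st=r.get_state(); p=st["tool_pos"]; q=R.from_quat(st["eef_rot"]); m=q.as_matrix()
    t=np.r_[O+ux*V+uy*N,z]; y=-np.r_[V,0]; zz=np.array([0,0,-1.]); g=np.c_[np.cross(y,zz),y,zz]
    # choose y sign giving closest to +z turn from start
    gs=[g,g@np.diag([-1,-1,1])]
    rv=[(q.inv()*R.from_matrix(k)).as_rotvec() for k in gs]
    print("t",st["clock"],"unit now",(p[:2]-O)@V,(p[:2]-O)@N,p[2],"F",st["contact_force"],"op",st["opening"])
    print("target",t,"shift",np.round(m.T@(t-p)/.15,3),"turns",[np.round(k/(np.pi/2),3) for k in rv],"q",np.round(st["q"],2))
go(*map(float,sys.argv[1:4]))
E
python3 g.py -.0305 .0636 .15
```

```text
t 0.1 unit now -0.5009013197563368 0.24978152190656902 0.23800349139736612 F [-0.13513382  0.26770125  0.21404458] op 1.0017215024773847
target [0.52418659 0.25182652 0.15      ] shift [-2.945 -1.642  0.59 ] turns [array([-0.001, -0.001, -0.916]), array([-1.000e-03,  1.000e-03,  1.084e+00])] q [-1.28  0.69 -0.19  1.57  0.16  0.9  -0.22]
```

```bash
python3 -m pendant '[0.6,-0.98,-0.55,0,0,0,0.5, 0.6,-0.98,-0.55,0,0,0,0.5, 0.6,-0.98,-0.55,0,0,0,0.5, 0.6,-0.98,-0.55,0,0,0,0.5, 0.6,-0.98,-0.55,0,0,0,0.5, 0.6,-0.98,-0.55,0,0,0,0.5, 0.6,-0.98,-0.55,0,0,0,0.5]' 10; python3 g.py -.0305 .0636 .15
```

```text
clock: 0.8
tool_pos: [0.2807, 0.4869, 0.2385]
eef_rot: [0.498, 0.867, -0.0, -0.0]
contact_force: [-1.2, 0.4, 0.7]
opening: 0.599
finger_force: 0.0
t 0.8 unit now -0.34530918176737313 0.1879340132255558 0.23852349918443033 F [-1.16133265  0.43862216  0.70536756] op 0.5989680906570563
target [0.52418659 0.25182652 0.15      ] shift [-2.172  0.611  0.59 ] turns [array([-0.   , -0.   , -1.414]), array([-0.   ,  0.   ,  0.586])] q [-1.14  0.6   0.01  1.77 -0.01  0.77 -0.59]
```

```bash
python3 -m pendant '[0.6,-1,0.28,0,0,0,0.586, 0.6,-1,0.28,0,0,0,0.586, 0.6,-1,0.28,0,0,0,0.586, 0.6,-1,0.28,0,0,0,0.586, 0.6,-1,0.28,0,0,0,0.586, 0.6,-1,0.28,0,0,0,0.586, 0.6,-1,0.28,0,0,0,0.586, 0.6,-1,0.28,0,0,0,0.586]' 10; python3 g.py -.0305 .0636 .15
```

```text
clock: 1.6
tool_pos: [0.3924, 0.3785, 0.2385]
eef_rot: [0.83, 0.557, -0.0, -0.0]
contact_force: [-0.3, 0.6, 0.4]
opening: 0.601
finger_force: 0.0
t 1.6 unit now -0.20069388679543154 0.1303511901539923 0.238471813181202 F [-0.29837144  0.56330008  0.38086463] op 0.6005777231871352
target [0.52418659 0.25182652 0.15      ] shift [-0.448  1.134  0.59 ] turns [array([-0.   , -0.   , -1.998]), array([-0.   ,  0.   ,  0.002])] q [-1.01  0.6   0.27  1.82 -0.22  0.75 -1.02]
```

```bash
python3 -m pendant '[0.6,-0.448,0.95,0.3,0,0,0, 0.6,-0.448,0.95,0.3,0,0,0, 0.6,-0.448,0.95,0.3,0,0,0, 0.6,-0.448,0.95,0.3,0,0,0, 0.6,-0.448,0.95,0.3,0,0,0]' 10; python3 -m pendant '[0.5,0,0.184,0.29,0,0,0, 0.5,0,0.184,0.29,0,0,0, 0.5,0,0.184,0.29,0,0,0, 0.5,0,0.184,0.29,0,0,0]'; python3 g.py -.0305 .0636 .045; python3 - <<'E'
from plant import r
import cv2,numpy as np
s=r.snapshot("scene"); cv2.imwrite("pics/s1.png",cv2.resize(s["img"][100:300,160:400,::-1],None,fx=3,fy=3))
E
```

```text
clock: 2.1
tool_pos: [0.4999, 0.2585, 0.1932]
eef_rot: [0.833, 0.554, -0.001, 0.0]
contact_force: [-0.4, 0.1, 0.1]
opening: 0.597
finger_force: 0.0
clock: 2.5
tool_pos: [0.5232, 0.2528, 0.1515]
eef_rot: [0.831, 0.556, 0.001, -0.001]
contact_force: [0.0, 0.5, 0.8]
opening: 0.502
finger_force: 0.0
t 2.5 unit now -0.03174101516212092 0.0641160320496336 0.1514539674527212 F [0.03599409 0.53537272 0.77862436] op 0.5016966458526799
target [0.52418659 0.25182652 0.045     ] shift [-0.005  0.009  0.71 ] turns [array([ 0.002, -0.   , -2.   ]), array([-0.   , -0.001,  0.   ])] q [-0.64  0.76  0.19  1.8  -0.23  0.61 -0.7 ]
```

View pics/s1.png

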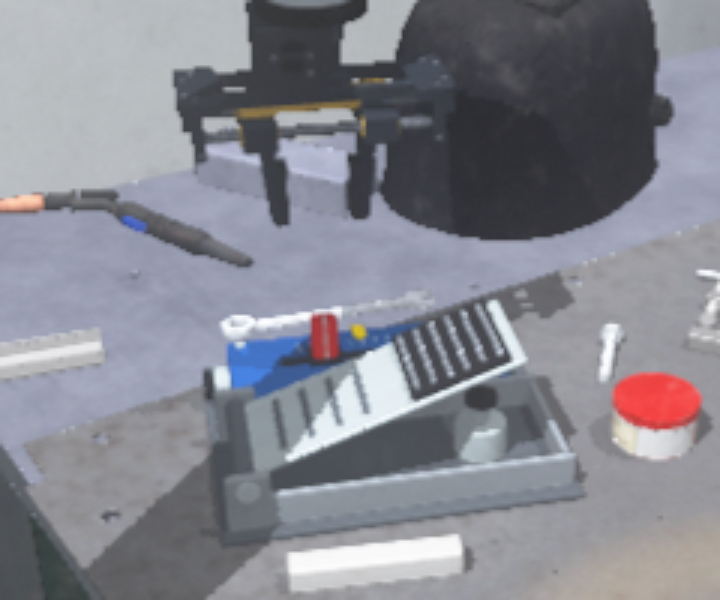

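The fingers straddle the knob from above, at (320,335) in the crop, lined up along the track. Descending and gripping.

```bash
python3 -m pendant '[0.5,0,0.009,0.2,0,0,0, 0.5,0,0.009,0.4,0,0,0, 0.5,0,0.009,0.55,0,0,0, 0.5,0,0.009,0.71,0,0,0, 0.5,0,0.009,0.71,0,0,0, 0.5,0,0.009,0.71,0,0,0]'; python3 g.py -.0305 .0636 .045;  python3 -m pendant '[0,0,0,0,0,0,0, 0,0,0,0,0,0,0, 0,0,0,0,0,0,0, 0,0,0,0,0,0,0, 0,0,0,0,0,0,0, 0,0,0,0,0,0,0]' 8; python3 g.py -.0008 .0636 .045
```

```text
clock: 3.15
tool_pos: [0.5255, 0.2509, 0.045]
eef_rot: [0.832, 0.555, 0.001, -0.0]
contact_force: [0.1, 0.5, 1.0]
opening: 0.5
finger_force: 0.0
t 3.15 unit now -0.028917672724568928 0.06324844809896765 0.04501315505489835 F [0.07282252 0.50948678 1.00558037] op 0.4996567738275096
target [0.52418659 0.25182652 0.045     ] shift [ 0.002 -0.011  0.   ] turns [array([-1.000e-03, -1.000e-03,  1.999e+00]), array([ 0.   , -0.001, -0.001])] q [-0.6   0.92  0.13  1.83 -0.26  0.4  -0.67]
clock: 3.75
tool_pos: [0.5255, 0.2505, 0.0446]
eef_rot: [0.832, 0.555, 0.001, -0.0]
contact_force: [-1.9, 0.1, 6.0]
opening: 0.225
finger_force: 8.0
t 3.75 unit now -0.02878954253294909 0.06290048137324902 0.044605393675356986 F [-1.85437983  0.08561686  5.9926    ] op 0.22523717161638174
target [0.5516377  0.24048957 0.045     ] shift [ 0.005  0.187 -0.003] turns [array([-1.000e-03, -0.000e+00,  1.998e+00]), array([ 0.   , -0.001, -0.002])] q [-0.6   0.93  0.13  1.83 -0.26  0.4  -0.67]
```

```bash
python3 -m pendant '[0,0,0.06,0,0,0,0, 0,0,0.12,0,0,0,0, 0,0,0.187,0,0,0,0, 0,0,0.187,0,0,0,0, 0,0,0.187,0,0,0,0]' 8; python3 g.py -.0008 .0636 .045; python3 -m pendant '[0.5,0,0,0,0,0,0, 0.5,0,0,0,0,0,0, 0.5,0,0,0,0,0,0, 0.5,0,0,-0.35,0,0,0, 0.5,0,0,-0.7,0,0,0, 0.5,-0.5,0,-0.7,0,0,0, 0.5,-1,0,-0.7,0,0,0, 0.5,-1,0,-0.7,0,0,0,0.5,-1,0,-0.7,0,0,0]'; python3 - <<'E'
from plant import r
import cv2,numpy as np
s=r.snapshot("top"); cv2.imwrite("pics/t2.png",cv2.resize(s["img"][160:310,230:400,::-1],None,fx=4,fy=4,interpolation=2)); np.savez("top2.npz",**s)
s=r.snapshot("scene"); np.savez("scene2.npz",**s)
E
python3 m.py top2.npz
```

```text
clock: 4.25
tool_pos: [0.5532, 0.239, 0.0446]
eef_rot: [0.832, 0.554, 0.002, 0.001]
contact_force: [2.1, -1.0, 6.2]
opening: 0.225
finger_force: 8.0
t 4.25 unit now 0.001174333207857814 0.06285081166252542 0.04460499623853856 F [ 2.14923968 -1.00001846  6.18166905] op 0.22485506844686284
target [0.5516377  0.24048957 0.045     ] shift [ 0.005 -0.013 -0.003] turns [array([-0.002, -0.003,  1.998]), array([ 0.002, -0.001, -0.002])] q [-0.56  0.94  0.13  1.77 -0.25  0.44 -0.65]
clock: 5.15
tool_pos: [0.4895, 0.0925, 0.1489]
eef_rot: [0.835, 0.55, -0.004, 0.001]
contact_force: [-0.0, 0.6, 0.3]
opening: 0.498
finger_force: 0.0
origin [0.52830716 0.18156993] yaw -22.418812 (84.20777893066406, 208.31057739257812)
ptr [273.05128205 221.15384615] 39 [0.5651461  0.27302994] unit xy -0.0008257756273511233 0.09859695945412358
knob [287.12121212 225.74242424] 66 [0.55392057 0.23984881] unit xy 0.0014515264257123732 0.06364250610092402
```

View pics/t2.png

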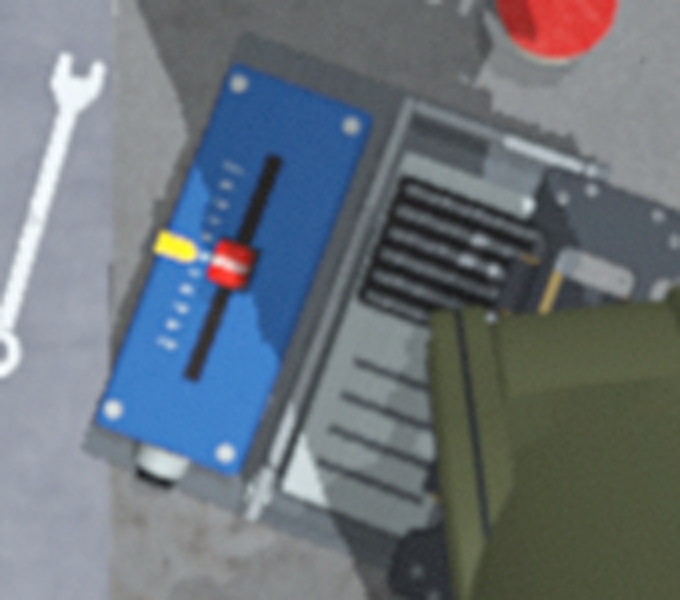

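The knob is now at crop (232,264) and the pointer at (177,246), so the line is perhaps 2 mm past it. I'll measure the white line itself in both views.

```bash
python3 - <<'E'
from h import *
O=None
t=dict(np.load("top2.npz"));s=dict(np.load("scene2.npz"))
o,v,n,_=unit(t)
def red(im,roi): return mask(im,(0,150,90),(8,255,255),roi)|mask(im,(172,150,90),(180,255,255),roi)
def line(im,roi):
    c=max(cv2.findContours(red(im,roi),0,1)[0],key=cv2.contourArea); hull=cv2.convexHull(c); k=np.zeros(im.shape[:2],np.uint8); cv2.fillPoly(k,[hull],255)
    sat=cv2.cvtColor(im,cv2.COLOR_RGB2HSV)[...,1].astype(float); w=np.clip(200-sat,0,None)*(k>0)
    y,x=np.nonzero(w); ww=w[y,x]; return np.array([(x*ww).sum(),(y*ww).sum()])/ww.sum(),hull[:,0].min(0),hull[:,0].max(0)
L=line(t["img"],(255,180,330,290)); print("top line",L)
yl,_=cen(mask(t["img"],(22,120,120),(35,255,255),(255,190,330,290)))
U=lambda w:((w[:2]-o)@v*1e3,(w[:2]-o)@n*1e3)
print(U(ray(t,L[0],.067)[0]),U(ray(t,yl,.0325)[0]))
roi=(230,195,300,235)
rs=cen(red(s["img"],roi)); ys=cen(mask(s["img"],(22,120,100),(35,255,255),roi)); print(rs,ys)
print("scene: red mid",U(ray(s,rs[0],.055)[0]),"ptr",U(ray(s,ys[0],.0325)[0]))
cv2.imwrite("pics/s2.png",cv2.resize(s["img"][185:245,230:310,::-1],None,fx=8,fy=8,interpolation=2))
E
```

```text
top line (array([286.54008439, 228.79184248]), array([282, 227], dtype=int32), array([291, 231], dtype=int32))
(np.float64(-4.667289849471106), np.float64(61.74843919277912)) (np.float64(-0.8122337032855226), np.float64(98.52601747999933))
(array([282.65454545, 211.38181818]), 55) (array([nan, nan]), 0)
scene: red mid (np.float64(-0.8859808654794882), np.float64(54.17848316790223)) ptr (np.float64(nan), np.float64(nan))h.py:10: RuntimeWarning: Mean of empty slice.
  y,x=np.nonzero(m); return np.array([x.mean(),y.mean()]),len(x)
  ret = ret.dtype.type(ret / rcount)
```

View pics/s2.png

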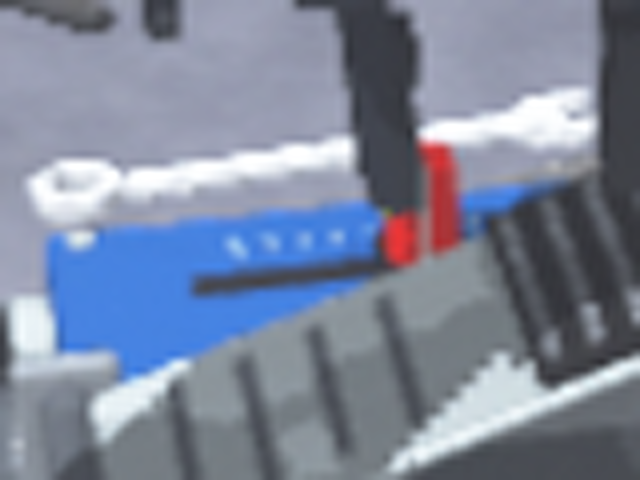

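The scene view is blocked by a finger and the contour only caught half the knob. I'll redo it in the top view with all the red pixels.

```bash
python3 - <<'E'
from h import *
for f in("top0","top2"):
    t=dict(np.load(f+".npz")); im=t["img"]; o,v,n,_=unit(t); U=lambda w:np.round(((w[:,:2]-o)@np.c_[v,n])*1e3,2)
    roi=(255,180,330,290); m=mask(im,(0,150,90),(8,255,255),roi)|mask(im,(172,150,90),(180,255,255),roi)
    y,x=np.nonzero(m); h=cv2.convexHull(np.c_[x,y].astype(np.int32)); k=np.zeros_like(m); cv2.fillPoly(k,[h],255)
    gr=im[...,1].astype(float); w=np.clip(gr-60,0,None)*(k>0); Y,X=np.nonzero(w); ww=w[Y,X]
    p=np.array([(X*ww).sum(),(Y*ww).sum()])/ww.sum(); yl,_=cen(mask(im,(22,90,100),(35,255,255),roi))
    print(f,p,"line",U(ray(t,p,.067)),"hull mid",U(ray(t,h[:,0].mean(0),.06)),"ptr",U(ray(t,yl,.0325)))
    x0,y0=(p-7).astype(int); print(im[y0+1:y0+15,x0+1:x0+15,1])
E
```

```text
top0 [281.0923864  240.82967198] line [[-31.73  63.57]] hull mid [[-31.32  63.56]] ptr [[-0.98 98.58]]
[[101  87  87  79  59  49  46  50  43  34  40  51  80 117]
 [127 102  83  64  48  42  35  38  35  37  35  45  74 106]
 [175 141  95  57  47  44  42  41  37  34  37  49  57  75]
 [188 154  99  59  49  50  56  51  52  46  31  36  51  56]
 [143 127 111 104  96  76  59  56  58  55  41  36  47  58]
 [122 124 163 188 176 139 105  80  68  55  42  38  47  72]
 [128 125 180 215 209 189 170 141 119  92  68  55  56  79]
 [134  96 111 141 158 184 195 193 190 161 130  90  64  89]
 [118  76  52  56  81 120 154 195 215 190 156 106  77 105]
 [103  73  52  57  55  67  87 123 142 123  98  75  88 118]
 [104  82  63  60  61  64  64  59  48  43  46  66 104 127]
 [111 103  87  66  55  58  60  52  43  45  50  76 119 133]
 [116 112 104  78  56  46  49  53  54  58  63  88 122 132]
 [114 110  97  72  52  50  51  69  83  82  82 108 127 132]]
top2 [286.00682335 225.49431387] line [[ 1.29 65.23]] hull mid [[ 2.41 63.88]] ptr [[-0.92 98.4 ]]
[[128 137 127 100  82  63  55  59  62  45  37  42  37  64]
 [116 107 105  93  73  52  38  42  48  39  38  37  47  74]
 [117 100  86  78  62  47  43  40  35  37  36  42  52  71]
 [139 122 100  72  53  49  44  43  40  39  38  39  41  49]
 [180 178 144 110 105  94  71  53  45  42  45  35  36  42]
 [192 200 166 167 187 176 141 104  71  50  37  29  30  37]
 [148 150 137 181 216 209 190 171 133  89  61  41  35  40]
 [123 107  84 112 143 160 188 196 168 132 104  73  48  50]
 [130  93  55  46  57  84 121 144 146 138 117  89  59  54]
 [136  90  50  50  56  60  65  79  84  78  73  58  46  61]
 [123  91  66  58  57  60  66  65  57  40  36  37  46  68]
 [114 103  88  73  55  51  56  62  55  47  44  46  57  79]
 [114 112 110  96  67  52  51  49  52  53  54  55  69  82]
 [110 114 113  99  65  53  45  49  67  68  67  69  81  89]]
```

The line sits about 2.2 mm past the pointer, so I'll regrip and nudge it back.

```bash
python3 -m pendant '[0.5,0.33,0,0,0,0,0, 0.5,0.66,0,0,0,0,0, 0.5,1,0,0,0,0,0, 0.5,1,0,0,0,0,0, 0.5,1,0,0.3,0,0,0, 0.5,1,0,0.5,0,0,0, 0.5,1,0,0.7,0,0,0, 0.5,1,0,0.7,0,0,0, 0.5,1,0,0.7,0,0,0]';  python3 -m pendant '[0,0,0,0,0,0,0, 0,0,0,0,0,0,0, 0,0,0,0,0,0,0, 0,0,0,0,0,0,0, 0,0,0,0,0,0,0, 0,0,0,0,0,0,0]' 8; python3 g.py -.0009 .0636 .045
```

```text
clock: 6.15
tool_pos: [0.5511, 0.2401, 0.0436]
eef_rot: [0.832, 0.555, -0.0, -0.0]
contact_force: [0.3, -0.6, 1.0]
opening: 0.501
finger_force: 0.0
clock: 6.75
tool_pos: [0.5524, 0.2394, 0.045]
eef_rot: [0.832, 0.555, 0.001, 0.0]
contact_force: [0.1, -0.1, 6.5]
opening: 0.227
finger_force: 8.0
t 6.75 unit now 0.00027018175734642644 0.06289140471734986 0.044953690899791406 F [ 0.06197201 -0.05381553  6.517688  ] op 0.22749491497349605
target [0.55154527 0.24052774 0.045     ] shift [ 0.005 -0.008 -0.   ] turns [array([-0.002, -0.002,  1.998]), array([ 0.001, -0.001, -0.002])] q [-0.56  0.94  0.14  1.77 -0.26  0.44 -0.64]
```

```bash
python3 -m pendant '[0,0,-0.011,0,0,0,0, 0,0,-0.011,0,0,0,0, 0,0,-0.011,0,0,0,0, 0,0,-0.011,0,0,0,0]' 8; python3 g.py -.0009 .0636 .045
```

```text
clock: 7.15
tool_pos: [0.5514, 0.2399, 0.045]
eef_rot: [0.832, 0.554, 0.002, 0.001]
contact_force: [0.3, 0.1, 7.0]
opening: 0.227
finger_force: 8.0
t 7.15 unit now -0.0007559734786973978 0.06294032774301402 0.04495257692323329 F [0.25950051 0.07480488 7.02278085] op 0.2269806630905242
target [0.55154527 0.24052774 0.045     ] shift [ 0.004 -0.001 -0.   ] turns [array([-0.002, -0.003,  1.998]), array([ 0.002, -0.001, -0.002])] q [-0.56  0.94  0.14  1.78 -0.26  0.44 -0.64]
```

```bash
python3 -m pendant '[0.5,0,0,0,0,0,0, 0.5,0,0,0,0,0,0, 0.5,0,0,0,0,0,0, 0.5,0,0,-0.35,0,0,0, 0.5,0,0,-0.7,0,0,0, 0.5,-0.35,0.1,-0.7,0,0,0, 0,-0.72,0.28,-0.7,0,0,0, 0,-0.72,0.28,-0.7,0,0,0,0,-0.72,0.28,-0.7,0,0,0]'; python3 - <<'E'
from plant import r
import cv2,numpy as np
s=r.snapshot("top"); np.savez("top3.npz",**s)
cv2.imwrite("pics/t3.png",cv2.resize(s["img"][160:310,230:400,::-1],None,fx=4,fy=4,interpolation=2))
from h import *
t=s;im=t["img"]; o,v,n,_=unit(t); U=lambda w:np.round(((w[:,:2]-o)@np.c_[v,n])*1e3,2)
roi=(255,180,330,290); m=mask(im,(0,150,90),(8,255,255),roi)|mask(im,(172,150,90),(180,255,255),roi)
y,x=np.nonzero(m); h=cv2.convexHull(np.c_[x,y].astype(np.int32))
yl,_=cen(mask(im,(22,90,100),(35,255,255),roi)); print("hull",U(ray(t,h[:,0].mean(0),.06)),U(ray(t,cen(m)[0],.06)),U(ray(t,yl,.0325)))
E
python3 g.py .041 -.045 .11
```

```text
clock: 8.05
tool_pos: [0.547, 0.1196, 0.1489]
eef_rot: [0.834, 0.552, -0.001, 0.001]
contact_force: [0.6, 1.1, -0.3]
opening: 0.254
finger_force: 0.0
hull [[ 0.5  64.01]] [[6.000e-02 6.344e+01]] [[-0.56 98.33]]
t 8.1 unit now 0.03967105306379959 -0.04691173630122376 0.14867343697603744 F [ 0.25783035  0.64067621 -0.05910452] op 0.20677049703998035
target [0.54881826 0.12415707 0.11      ] shift [0.013 0.009 0.258] turns [array([0.000e+00, 1.000e-03, 1.996e+00]), array([-0.   ,  0.   , -0.004])] q [-0.4   0.74  0.16  1.86 -0.2   0.56 -0.5 ]
```

View pics/t3.png

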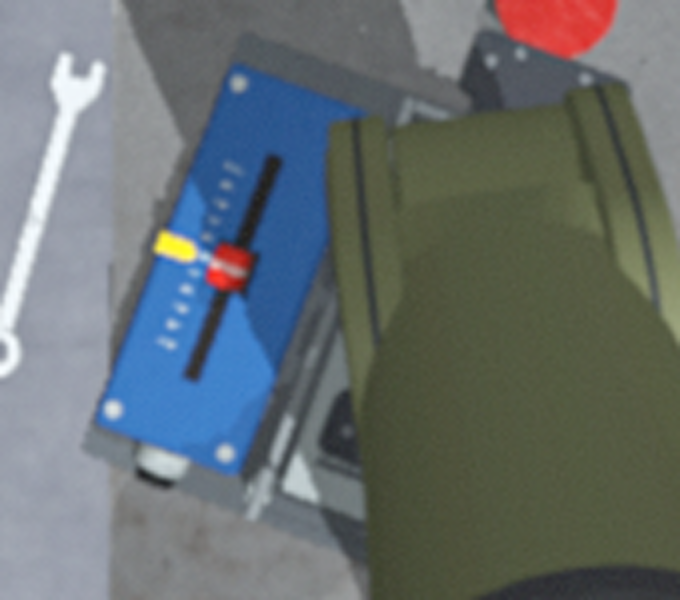

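The line at (229,264) is now level with the pointer at (177,246), with a residual under 1 mm. Next, the pad: close the fingers, then feel downwards.

```bash
python3 -m pendant '[0,0.013,0.009,0.13,0,0,0, 0,0.013,0.009,0.2,0,0,0, 0,0.013,0.009,0.26,0,0,0, 0,0.013,0.009,0.26,0,0,0, 0,0.013,0.009,0.26,0,0,0, 0,0.013,0.009,0.26,0,0,0]' 20; python3 -m pendant '[0,0,0,0.02,0,0,0, 0,0,0,0.04,0,0,0, 0,0,0,0.06,0,0,0, 0,0,0,0.08,0,0,0, 0,0,0,0.08,0,0,0]'; python3 g.py .041 -.045 .095
```

```text
clock: 8.7
tool_pos: [0.5493, 0.1254, 0.1101]
eef_rot: [0.832, 0.555, 0.0, 0.0]
contact_force: [-0.7, -0.2, -0.2]
opening: 0.005
finger_force: 0.0
clock: 9.2
tool_pos: [0.5502, 0.1248, 0.098]
eef_rot: [0.832, 0.554, 0.001, 0.001]
contact_force: [1.2, -0.8, 5.1]
opening: 0.005
finger_force: 2.1
t 9.2 unit now 0.0420212527546977 -0.04387425937182884 0.0979794128886451 F [ 1.18573582 -0.80082937  5.07644146] op 0.005467730025666499
target [0.54881826 0.12415707 0.095     ] shift [-0.008 -0.007  0.02 ] turns [array([-1.000e-03, -2.000e-03,  1.998e+00]), array([ 0.001, -0.001, -0.002])] q [-0.38  0.82  0.13  1.88 -0.22  0.46 -0.49]
```

```bash
cat > chk.py <<'E'
from plant import r
import sys
s=r.get_state();print("   z",round(s["tool_pos"][2],4),"F",s["contact_force"].round(1))
sys.exit(s["contact_force"][2]>12)
E
python3 -m pendant '[0,0,0.006,0.02,0,0,0, 0,0,0.012,0.04,0,0,0, 0,0,0.018,0.06,0,0,0, 0,0,0.018,0.06,0,0,0]' >/dev/null; python3 chk.py &&
python3 -m pendant '[0,0,0.003,0.01,0,0,0, 0,0,0.003,0.01,0,0,0]' >/dev/null && python3 chk.py &&
python3 -m pendant '[0,0,0.003,0.01,0,0,0, 0,0,0.003,0.01,0,0,0]' >/dev/null && python3 chk.py &&
python3 -m pendant '[0,0,0.003,0.01,0,0,0, 0,0,0.003,0.01,0,0,0]' >/dev/null && python3 chk.py &&
python3 -m pendant '[0,0,0.003,0.01,0,0,0, 0,0,0.003,0.01,0,0,0]' >/dev/null && python3 chk.py &&
python3 -m pendant '[0,0,0.003,0.01,0,0,0, 0,0,0.003,0.01,0,0,0]' >/dev/null && python3 chk.py &&
python3 -m pendant '[0,0,0.003,0.01,0,0,0, 0,0,0.003,0.01,0,0,0]' >/dev/null && python3 chk.py &&
python3 -m pendant '[0,0,0.003,0.01,0,0,0, 0,0,0.003,0.01,0,0,0]' >/dev/null && python3 chk.py
```

```text
z 0.0892 F [ 2.5 -0.8  5.4]False
```

```bash
sed -i 's/sys.exit(\(.*\))$/sys.exit(int(\1))/' chk.py
python3 -m pendant '[0,0,0.003,0.01,0,0,0, 0,0,0.003,0.01,0,0,0]' >/dev/null && python3 chk.py &&
python3 -m pendant '[0,0,0.003,0.01,0,0,0, 0,0,0.003,0.01,0,0,0]' >/dev/null && python3 chk.py &&
python3 -m pendant '[0,0,0.003,0.01,0,0,0, 0,0,0.003,0.01,0,0,0]' >/dev/null && python3 chk.py &&
python3 -m pendant '[0,0,0.003,0.01,0,0,0, 0,0,0.003,0.01,0,0,0]' >/dev/null && python3 chk.py &&
python3 -m pendant '[0,0,0.003,0.01,0,0,0, 0,0,0.003,0.01,0,0,0]' >/dev/null && python3 chk.py &&
python3 -m pendant '[0,0,0.003,0.01,0,0,0, 0,0,0.003,0.01,0,0,0]' >/dev/null && python3 chk.py &&
python3 -m pendant '[0,0,0.003,0.01,0,0,0, 0,0,0.003,0.01,0,0,0]' >/dev/null && python3 chk.py &&
python3 -m pendant '[0,0,0.003,0.01,0,0,0, 0,0,0.003,0.01,0,0,0]' >/dev/null && python3 chk.py &&
python3 -m pendant '[0,0,0.003,0.01,0,0,0, 0,0,0.003,0.01,0,0,0]' >/dev/null && python3 chk.py
```

```text
z 0.0878 F [ 1.4 -1.8  5.6]
   z 0.0864 F [ 1.8 -2.   6.2]
   z 0.0849 F [ 2.3 -1.2  6.9]
   z 0.0834 F [ 2.5 -1.4  5.9]
   z 0.0819 F [ 2.  -1.2  6.8]
   z 0.0804 F [ 2.1 -0.7  6.8]
   z 0.0789 F [ 1.9 -0.9  6.9]
   z 0.0774 F [ 1.2 -0.   5.8]
   z 0.0759 F [ 2.  -1.7  6.7]
```

```bash
python3 -m pendant '[0,0,0.002,0.01,0,0,0, 0,0,0.002,0.01,0,0,0]' >/dev/null && python3 chk.py &&
python3 -m pendant '[0,0,0.002,0.01,0,0,0, 0,0,0.002,0.01,0,0,0]' >/dev/null && python3 chk.py &&
python3 -m pendant '[0,0,0.002,0.01,0,0,0, 0,0,0.002,0.01,0,0,0]' >/dev/null && python3 chk.py &&
python3 -m pendant '[0,0,0.002,0.01,0,0,0, 0,0,0.002,0.01,0,0,0]' >/dev/null && python3 chk.py &&
python3 -m pendant '[0,0,0.002,0.01,0,0,0, 0,0,0.002,0.01,0,0,0]' >/dev/null && python3 chk.py &&
python3 -m pendant '[0,0,0.002,0.01,0,0,0, 0,0,0.002,0.01,0,0,0]' >/dev/null && python3 chk.py &&
python3 -m pendant '[0,0,0.002,0.01,0,0,0, 0,0,0.002,0.01,0,0,0]' >/dev/null && python3 chk.py &&
python3 -m pendant '[0,0,0.002,0.01,0,0,0, 0,0,0.002,0.01,0,0,0]' >/dev/null && python3 chk.py &&
python3 -m pendant '[0,0,0.002,0.01,0,0,0, 0,0,0.002,0.01,0,0,0]' >/dev/null && python3 chk.py &&
python3 -m pendant '[0,0,0.002,0.01,0,0,0, 0,0,0.002,0.01,0,0,0]' >/dev/null && python3 chk.py &&
python3 -m pendant '[0,0,0.002,0.01,0,0,0, 0,0,0.002,0.01,0,0,0]' >/dev/null && python3 chk.py &&
python3 -m pendant '[0,0,0.002,0.01,0,0,0, 0,0,0.002,0.01,0,0,0]' >/dev/null && python3 chk.py &&
python3 -m pendant '[0,0,0.002,0.01,0,0,0, 0,0,0.002,0.01,0,0,0]' >/dev/null && python3 chk.py
```

```text
z 0.0744 F [ 1.7 -1.9  6.6]
   z 0.0729 F [ 1.3 -1.2  6.5]
   z 0.0714 F [ 2.  -0.9  6.7]
   z 0.0699 F [ 1.7 -1.4  6.7]
   z 0.0684 F [ 1.9 -1.2  6.5]
   z 0.0671 F [ 0.6 -0.9  8. ]
   z 0.0661 F [-0.1 -2.4 14.1]
```

The buffer is at z ≈ 0.067. Now raise the force gently.

```bash
python3 -m pendant '[0,0,0,0.005,0,0,0, 0,0,0,0.005,0,0,0, 0,0,0,0.005,0,0,0]' >/dev/null ; python3 chk.py
```

```text
z 0.0658 F [ 0.1 -1.  15. ]
```

```bash
python3 -m pendant '[0,0,0,0.008,0,0,0, 0,0,0,0.008,0,0,0, 0,0,0,0.008,0,0,0]' >/dev/null ; python3 chk.py
```

```text
z 0.0651 F [-1.1 -2.2 20. ]
```

```bash
python3 -m pendant '[0,0,0,0.002,0,0,0, 0,0,0,0.002,0,0,0, 0,0,0,0.002,0,0,0, 0,0,0,0.002,0,0,0, 0,0,0,0.002,0,0,0, 0,0,0,0.002,0,0,0, 0,0,0,0.002,0,0,0, 0,0,0,0.002,0,0,0, 0,0,0,0.002,0,0,0, 0,0,0,0.002,0,0,0, 0,0,0,0.002,0,0,0, 0,0,0,0.002,0,0,0]' >/dev/null ; python3 chk.py
python3 -m pendant '[0,0,-0.006,-0.04,0,0,0, 0,0,-0.015,-0.08,0,0,0, 0,0,-0.02,-0.12,0,0,0, 0,0,-0.03,-0.16,0,0,0, 0,0,-0.04,-0.20,0,0,0, 0,0,-0.05,-0.24,0,0,0, 0,0,-0.05,-0.28,0,0,0, 0,0,-0.05,-0.35,0,0,0, 0,0,-0.05,-0.5,0,0,0, 0,0,-0.05,-0.7,0,0,0, 0,0,-0.05,-0.7,0,0,0, 0,0,-0.05,-0.7,0,0,0]'; python3 - <<'E'
from h import *
from plant import r
t=r.snapshot("top");im=t["img"]; o,v,n,_=unit(t); U=lambda w:np.round(((w[:,:2]-o)@np.c_[v,n])*1e3,2)
roi=(255,180,330,290); m=mask(im,(0,150,90),(8,255,255),roi)|mask(im,(172,150,90),(180,255,255),roi)
yl,_=cen(mask(im,(22,90,100),(35,255,255),roi)); print(U(ray(t,cen(m)[0],.06)),U(ray(t,yl,.0325)))
s=r.snapshot("scene"); cv2.imwrite("pics/s4.png",cv2.resize(s["img"][100:300,160:400,::-1],None,fx=3,fy=3))
E
```

```text
z 0.0649 F [-2.  -2.6 21. ]
clock: 15.8
tool_pos: [0.5503, 0.1248, 0.1679]
eef_rot: [0.832, 0.555, 0.0, 0.0]
contact_force: [-0.5, 0.9, -0.8]
opening: 0.004
finger_force: 0.0
[[ 0.47 63.99]] [[-0.63 98.76]]
```

View pics/s4.png

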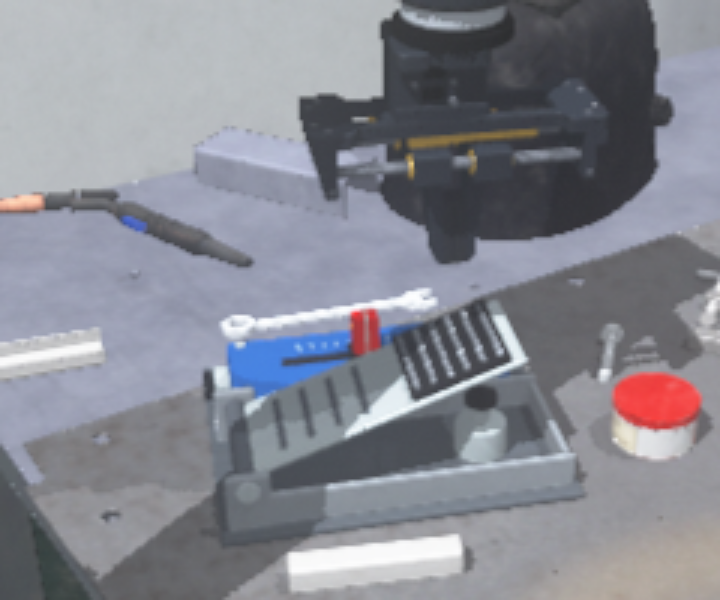

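The tread is fully back up with its toe at (510,330). The gripper is clear and the other items are where they were.

```bash
python3 -c "
from plant import r
print(r.finish_job())"
```

```text
the job is handed in; nothing more can be done
None
```

The job is handed in, with no verdict returned: the limiter was set about 1 mm from the pointer, the tread was pressed onto its buffer at about 20 N, held for over a second and let fully back up, and the tin, bolt, spanner and tube were not disturbed.

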